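Open the code lock of the charger case

ROBOT

A 6-joint arm with a two-finger parallel gripper is mounted at the origin on the work surface. World frame = base frame: x ahead of the robot, y to its left, z up, the work surface at z = 0. Lengths are in mm, angles in rad, forces in N, time in s.
With the tool pointing down it reaches from about 400 to 925 mm from the base axis. Payload 12.5 kg.
Tool frame: the origin (TCP) lies midway between the tips of the shut fingers; the grasp point (between the pads) lies 19 mm behind it (env.grip_depth is the distance from the TCP to the grasp point, in mm); z points along the fingers, y is the line along which they close (so a half turn about z gives the same grasp; the last joint's range is limited). The gripper opens to 95 mm and grips with 3 to 60 N. Pads are 20 mm wide; open, the fingers measure 119 mm over their backs; the gripper's body (75 mm by 180 mm) begins 59 mm behind the grasp point.
Start: joints at [1.017, 0.491, 1.559, -0, 1.092, -0.106], TCP at [270.601, 563.402, 214.661] pointing down, gripper open.
Joint ranges: [-3.1, 3.1], [-0.84, 2.19], [0.05, 2.79], [-1.13, 4.28], [0.06, 2.93], [-2.69, 2.69]. Speed limits (rad/s): [2.22, 2.22, 2.79, 3.14, 3.14, 3.14].

INTERFACE

Orientations are given as [roll, pitch, yaw] about the fixed x, y, z axes, in that order (R = Rz(yaw) Ry(pitch) Rx(roll)).
In Python, from cell import monitor, viewer, order, env gives the robot as it stands.
- The arm moves only by the tool move_arm, never from a script. Its argument "moves" is one flat list of numbers, 4 for each row, row after row: the shift along the tool's x, y, z normalised to -1 to 1, where 1 is 0.15 m, then the turn about the tool's z normalised to -1 to 1, where 1 is pi/2 rad. A call has 1 to 10 rows; each row shifts and turns the commanded pose from where the row before left it, along the tool's axes as they then stand; what a row does not reach is not made up. A row lasts 1/8 s, in which the tool goes at most 62.5 mm and 10.7 degrees, less where a joint would pass 70% of its speed; a pose out of reach is approached as far as the arm can. A call with a number of a shift or a turn outside -1 to 1 is refused whole. A call with a gripper value outside its range is refused whole. "claw" is the finger opening in mm, from 0 to 95.1, set as the call begins (left out, the last holds). The fingers move at their own pace and stop on an object; the grip force is fixed at half the most. Time passes only in rows, so rows that do not move let the fingers close. It gives the time, the measured TCP pose, the force, the opening and the grip force at its end, in the units of the state.
- monitor.state(): the state, without advancing time (a new reading comes with each control period).
- viewer.read_camera(name): name is "scene" or "top" or "wrist"; returns the picture (384x512x3 uint8, red, green, blue); there is no depth.
- viewer.camera_info(name): a dict with "K" (3x3 intrinsics, pixels), "camera_from_world" (4x4, takes a point from world to camera coordinates). Camera axes: x right, y down, z forward; pixel columns grow to the right and rows downward; lengths in mm; the calibration is good to about 2 mm. A picture is of the moment at which its call begins: read the wrist's pose just before it. camera_info takes no time and is no camera call; for the wrist camera it gives the pose at the moment of the call.
- order.job_done(): hands the job in; it is judged then, once.
The state is a dict: "t": time; "joints": joint angles; "qvel": joint speeds; "tau": joint torques, N m; "eef_pos": TCP position; "tcp_rot": TCP orientation; "ft_force": force on the tool from outside, world axes, zero at the start; "moment": the same for the moment, N m; "opening": opening from 0.0 (shut) to 1.0 (fully open); "grip_force": force on a finger pad.
Only numpy, scipy, OpenCV 4.12 (cv2) and the standard library are available. Lean on these libraries where they do the work, as an engineer would, in place of code of your own. Each camera call takes 0.05 s, during which the arm holds its last target. There are 200 camera calls.

TASK

Unlock the silver charger case: roll its three thumbwheels, one at a time and with a gentle fingertip, until the numbers 3, 5, 2 (left to right as seen from the robot) stand squarely on top. Only then slide the catch to the robot's left until it is fully home at its open stop, without forcing it, and take the hand away with the code still showing. Leave everything lying on and around the case where it is.

Things in the scene. Friction and masses are not known exactly. Their poses are not given: they have to be found in the camera images.
- case: silver aluminium charger case, fixed, 190 (x) by 280 (y) by 85 mm high; origin centre of underside, x away from the robot, y to its left, apart from its yaw (up to 0.4 rad). On its top a black bezel (64 by 156 by 4 mm) holds three white thumbwheels in a row along y, 46 mm apart; nearer the robot is the catch. Contact forces over 25 N damage case, wheels or catch.
- left_wheel (a joint): left thumbwheel (seen from the robot), smooth drum 40 mm in diameter, 24 mm wide, axle along case y, top 10 mm out of the bezel. Numbers 1 to 6 as dice pips every 60 degrees. Value in rad: 0 = number 1 straight up, +1.047 per next number; code number 3 is up at 2.094. Rolling the top to case +x (away) raises it. Stops at -0.45 and 5.65; no clicks, stays where left; 1.5 to 4 N along the rim turns it.
- left_top (a point): nominal topmost point of the left wheel, in the middle of its width, between two white index lines, at case x = 0, y = +46 mm, 99 mm above the bench; because of worn bearings the real top of each wheel lies up to 3 mm higher or lower than this point, and it gives 1 mm for each 8 N pressed on it
- middle_wheel (a joint): middle thumbwheel (seen from the robot), smooth drum 40 mm in diameter, 24 mm wide, axle along case y, top 10 mm out of the bezel. Numbers 1 to 6 as dice pips every 60 degrees. Value in rad: 0 = number 1 straight up, +1.047 per next number; code number 5 is up at 4.189. Rolling the top to case +x (away) raises it. Stops at -0.45 and 5.65; no clicks, stays where left; 1.5 to 4 N along the rim turns it.
- middle_top (a point): nominal topmost point of the middle wheel, in the middle of its width, between two white index lines, at case x = 0, y = 0 mm, 99 mm above the bench; because of worn bearings the real top of each wheel lies up to 3 mm higher or lower than this point, and it gives 1 mm for each 8 N pressed on it
- right_wheel (a joint): right thumbwheel (seen from the robot), smooth drum 40 mm in diameter, 24 mm wide, axle along case y, top 10 mm out of the bezel. Numbers 1 to 6 as dice pips every 60 degrees. Value in rad: 0 = number 1 straight up, +1.047 per next number; code number 2 is up at 1.047. Rolling the top to case +x (away) raises it. Stops at -0.45 and 5.65; no clicks, stays where left; 1.5 to 4 N along the rim turns it.
- right_top (a point): nominal topmost point of the right wheel, in the middle of its width, between two white index lines, at case x = 0, y = -46 mm, 99 mm above the bench; because of worn bearings the real top of each wheel lies up to 3 mm higher or lower than this point, and it gives 1 mm for each 8 N pressed on it
- catch (a joint): the catch, a steel block 20 (case x) by 12 (case y) by 20 mm high that slides on the case's top along the case's y; 0 m = locked (as found), grows as it slides to the robot's left (case +y), 0.025 = open, at its hard stop; slides with 3 N of friction, its block gives 1 mm per 8 N against its spring, and it stays where it is left
- catch_top (a point): centre of the top face of the catch, 108 mm above the bench; case x = -64 mm, case y = catch value; the block reaches down to 88 mm above the bench, where its track lies
- spreader: stainless terminal spreader, plier-like, 28 by 120 by 8 mm, lying along y on the far edge of the case's top, some 60 mm beyond the wheels' axles; origin at its pivot, underside; a bystander
- jar: closed amber glass jar with a screw lid, diameter 68 mm, 100 mm high, standing to the right of the case; origin under its centre; a bystander
- torch: yellow plastic torch, 140 by 42 by 42 mm, lying to the left of the case; origin under its middle; a bystander
- screwdriver: screwdriver lying on the bench to the right; a bystander
- wrench: wrench lying on the bench to the left; a bystander
- can: grey can, diameter 66 mm, 110 mm high, to the left; origin under its centre; a bystander

How it is judged:
By the outcome, as a careful person would: the job done as asked, in the order asked, and still so for the second after the job is handed in, with the robot touching nothing.
It also fails if it takes over 67 s, if anything falls off the work surface, if the arm or the gripper's body presses on something with over 40 N, if the wrist force passes 120 N, or if a joint passes its speed limit or range.

## Working session

There is one attempt and no reset: what is moved stays moved. The work goes in short steps, Python scripts to look and compute and a tool call to move; the robot and the scene stay as the last step left them, time stands still between calls to the robot, and variables do not carry over. Pictures are saved under pics/ and viewed, at most 10 in all, crops included, and the job is handed in when it is done.

Besides the shell and the picture viewer there is one more tool, called after "Emit:" as name(argument=value, ...) on one line, values as JSON. move_arm: Moves the arm, as the interface text tells. Scaled input: -1 to 1 covers 0.15 m each way for a shift and pi/2 rad each way for a turn. Its arguments: {"type":"object","properties":{"moves":{"type":"array"},"claw":{"type":"number"}},"required":["moves"]}

```bash
mkdir -p pics; ls; python3 - <<'E'
from cell import monitor, viewer
import cv2,numpy as np
print(monitor.state())
for n in ("scene","top"):
    im=viewer.read_camera(n); cv2.imwrite(f"pics/{n}0.png",im[...,::-1])
    print(viewer.camera_info(n))
a=cv2.imread("pics/top0.png")
E
```

```text
pics
{'t': 0.0, 'joints': array([ 1.01740788e+00,  4.91543901e-01,  1.55949300e+00, -5.07425221e-05,
        1.09172256e+00, -1.05631101e-01]), 'qvel': array([-2.64836740e-04,  2.61113329e-03, -7.10370523e-04, -9.29637222e-04,
       -3.16831403e-04,  4.63555764e-06]), 'tau': array([ 8.26389078e-04, -6.12633777e+01, -2.58181322e+01,  6.92211371e-02,
        4.81310394e-02, -1.47011528e-04]), 'eef_pos': array([270.45431569, 563.14992879, 214.05649009]), 'tcp_rot': array([-3.14042760e+00, -7.82701816e-05,  2.69385868e+00]), 'ft_force': array([-0.63568443,  0.89755166, -0.51740731]), 'moment': array([ 0.05302483, -0.01503862,  0.03178796]), 'grip_force': 0.0, 'opening': 1.0004057166211078}
{'K': array([[433.66561149,   0.        , 256.47111886],
       [  0.        , 433.66561149, 195.02535308],
       [  0.        ,   0.        ,   1.        ]]), 'camera_from_world': array([[ 2.18497656e-01,  9.75823853e-01,  5.15589612e-03,
        -1.19093308e+02],
       [ 7.95545580e-01, -1.75066599e-01, -5.80050788e-01,
        -3.64164200e+02],
       [-5.65124769e-01,  1.30841488e-01, -8.14563994e-01,
         1.69950983e+03],
       [ 0.00000000e+00,  0.00000000e+00,  0.00000000e+00,
         1.00000000e+00]])}
{'K': array([[427.23412998,   0.        , 258.08573949],
       [  0.        , 427.23412998, 191.960913  ],
       [  0.        ,   0.        ,   1.        ]]), 'camera_from_world': array([[ 1.49901834e-02, -9.99825074e-01,  1.11855592e-02,
        -2.43718325e+00],
       [-9.89074033e-01, -1.64679324e-02, -1.46496979e-01,
         5.37194417e+02],
       [ 1.46655556e-01, -8.86732953e-03, -9.89147875e-01,
         1.46091040e+03],
       [ 0.00000000e+00,  0.00000000e+00,  0.00000000e+00,
         1.00000000e+00]])}
```

View pics/top0.png

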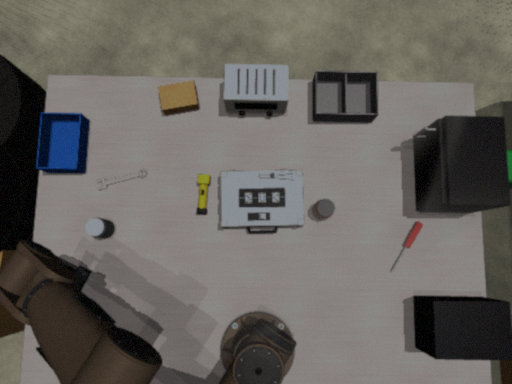

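The top view shows the case at about (262,198) with its bezel at (262,198) and the catch at (259,216). The spreader is at (276,176), the jar at (324,208) and the torch at (203,193).

```bash
cat > h.py <<'E'
import numpy as np, cv2
from cell import monitor, viewer, env
def w2p(ci,P):
    P=np.atleast_2d(P); c=(ci["camera_from_world"]@np.c_[P,np.ones(len(P))].T)[:3]
    p=ci["K"]@c; return (p[:2]/p[2]).T
def p2w(ci,uv,z):
    uv=np.atleast_2d(uv).astype(float); T=ci["camera_from_world"]; R=T[:3,:3]; o=-R.T@T[:3,3]
    d=R.T@np.linalg.inv(ci["K"])@np.c_[uv,np.ones(len(uv))].T
    return (o[:,None]+d*((z-o[2])/d[2])).T
def rect(im,ci,c,yaw,z,hx,hy,s):
    # rectified image of plane z: up=case +x, left=case +y, s px/mm
    W=int(2*hy*s);H=int(2*hx*s); v,u=np.mgrid[0:H,0:W]
    x=hx-v/s; y=hy-u/s; C,S=np.cos(yaw),np.sin(yaw)
    P=np.c_[(c[0]+C*x-S*y).ravel(),(c[1]+S*x+C*y).ravel(),np.full(x.size,z)]
    p=w2p(ci,P).astype(np.float32).reshape(H,W,2)
    return cv2.remap(im,p[...,0],p[...,1],cv2.INTER_CUBIC)
E
python3 - <<'E'
from h import *
ci=viewer.camera_info("top"); im=cv2.imread("pics/top0.png")
# case top corners approx
q=[(221,171),(302,170),(303,226),(222,227)]
print(p2w(ci,q,85).round(1)); c=p2w(ci,[(262,198)],89)[0]; print(c, p2w(ci,[(259,216)],108))
print(viewer.camera_info("wrist"))
S=monitor.state(); print(S["eef_pos"],S["tcp_rot"])
r=rect(im,ci,c,0,89,110,155,2.4); 
cs=viewer.camera_info("scene"); r2=rect(cv2.imread("pics/scene0.png"),cs,c,0,89,110,155,2.4)
cv2.imwrite("pics/r0.png",np.hstack([r,r2])[:, :] if False else cv2.resize(np.vstack([r,r2]),None,fx=.56,fy=.56))
E
```

```text
[[ 600.9  134.6   85. ]
 [ 609.2 -143.2   85. ]
 [ 417.  -146.6   85. ]
 [ 409.4  125.9   85. ]]
[509.37517341  -7.07037213  89.        ] [[446.33774427   2.42426372 108.        ]]
{'K': array([[335.24505322,   0.        , 258.73631718],
       [  0.        , 335.24505322, 187.42197902],
       [  0.        ,   0.        ,   1.        ]]), 'camera_from_world': array([[ 4.33592131e-01,  9.01108346e-01, -1.27011644e-03,
        -6.24594691e+02],
       [ 8.68095890e-01, -4.17328458e-01,  2.68787061e-01,
        -2.97665259e+01],
       [ 2.41676208e-01, -1.17646538e-01, -9.63198787e-01,
         3.90959132e+02],
       [ 0.00000000e+00,  0.00000000e+00,  0.00000000e+00,
         1.00000000e+00]])}
[270.47507204 563.21387719 214.11921902] [-3.14060065e+00 -6.97801202e-05  2.69379210e+00]
```

View pics/r0.png

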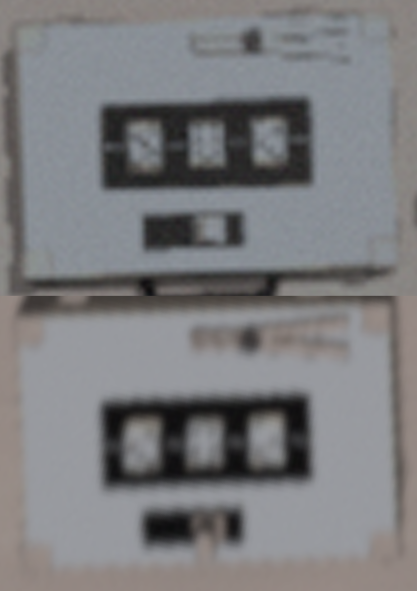

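The rectified views confirm the case yaw is small, about +0.04. The bezel is near world (509,-7), with the catch on the near side of it. Next I work out the wrist camera geometry and a move above the case.

```bash
python3 - <<'E'
from h import *
from scipy.spatial.transform import Rotation as Ro
S=monitor.state(); T=viewer.camera_info("wrist")["camera_from_world"]
R=Ro.from_euler("xyz",S["tcp_rot"]).as_matrix()
o=-T[:3,:3].T@T[:3,3]
print("cam in tool",R.T@(o-S["eef_pos"]), "axes(cam x,y,z in tool)\n",(R.T@T[:3,:3].T).round(3))
d=np.array([500,-7,214])-S["eef_pos"]; print(R.T@d/150)
E
```

```text
cam in tool [  75.947601      0.17251828 -169.6546468 ] axes(cam x,y,z in tool)
 [[-0.001 -0.963 -0.269]
 [ 1.    -0.001 -0.   ]
 [ 0.    -0.269  0.963]]
[-3.02525086 -2.76407196  0.00332566]
```

Emit:
move_arm(moves=[-0.3, -0.275, 0, 0, -0.3, -0.275, 0, 0, -0.3, -0.275, 0, 0, -0.3, -0.275, 0, 0, -0.3, -0.275, 0, 0, -0.3, -0.275, 0, 0, -0.3, -0.275, 0, 0, -0.3, -0.275, 0, 0, -0.3, -0.275, 0, 0, -0.3, -0.275, 0, 0], claw=0)

```text
t: 1.35
eef_pos: [498.0, -5.3, 214.6]
tcp_rot: [3.141, -0.0, 2.694]
ft_force: [0.9, 0.4, -0.1]
opening: 0.022
grip_force: 0.0
```

Emit:
move_arm(moves=[0, 0, 0, 0.114, 0, 0, 0, 0.114, 0, 0, 0, 0.114, 0, 0, 0, 0.114, 0, 0, 0, 0.114, 0, 0, 0, 0.114, 0, 0, 0, 0])

```text
t: 2.22
eef_pos: [497.5, -3.3, 214.5]
tcp_rot: [-3.141, -0.0, 1.621]
ft_force: [-1.0, -0.2, -0.1]
opening: 0.004
grip_force: 0.0
```

```bash
python3 - <<'E'
from h import *
S=monitor.state(); print(S["t"],S["eef_pos"],S["tcp_rot"],S["ft_force"],S["opening"])
ci=viewer.camera_info("wrist"); im=viewer.read_camera("wrist"); cv2.imwrite("pics/w1.png",im[...,::-1])
np.savez("w1.npz",im=im,**ci); print(w2p(ci,[[509,-7,89],[509,-7,99]]))
E
```

```text
2.225 [497.50952213  -3.25082597 214.46045543] [-3.14122154e+00 -1.37538770e-04  1.62060717e+00] [-0.99179752 -0.19179411 -0.05373242] 0.003507666723697397
[[271.39764581 185.14815475]
 [271.78861981 188.12674978]]
```

View pics/w1.png

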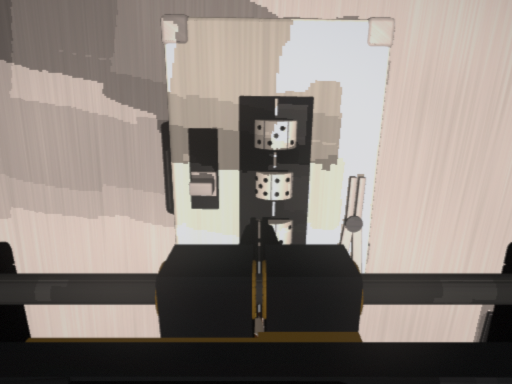

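The wrist view shows the bezel's left end at rows 97 and up, columns 240–312. The left wheel is at (276,133), the middle wheel at (274,184) and the right wheel at about (280,230), partly hidden by the gripper. The catch is at (202,184). I now fit the pose and unwrap the wheel drums.

```bash
cat >> h.py <<'E'
def bezel(d,vmax=240):
    # sub-pixel bezel edges -> case pose (x,y,yaw) from plane z=89
    g=cv2.cvtColor(d["im"],cv2.COLOR_RGB2GRAY).astype(float); ci=d
    L,Rr,Tp=[],[],[]
    for v in range(104,vmax):
        r=g[v]; 
        for lo,hi,A,s in ((225,250,L,-1),(300,325,Rr,1)):
            e=np.diff(r[lo:hi])*s; k=e.argmax()
            if e[k]>25: A.append((lo+k+.5,v))
    for u in range(246,306):
        e=-np.diff(g[85:110,u]); k=e.argmax()
        if e[k]>25: Tp.append((u,85+k+.5))
    out=[]
    for A in (L,Rr,Tp):
        A=np.float32(A); p=p2w(ci,A,89)[:,:2].astype(np.float32); l=cv2.fitLine(p,cv2.DIST_HUBER,0,.01,.01).ravel(); out.append(l)
    return out
def unwrap(d,c,yaw,yw,dz=0,n=121,s=3):
    # strip: columns phi -60..60 deg (+ to case +x), rows y +12..-12
    ph=np.deg2rad(np.linspace(-60,60,n*s)); y=np.linspace(12,-12,24*2*s)
    PH,Y=np.meshgrid(ph,y); x=20*np.sin(PH); z=79+dz+20*np.cos(PH); Y=Y+yw; C,S=np.cos(yaw),np.sin(yaw)
    P=np.c_[(c[0]+C*x-S*Y).ravel(),(c[1]+S*x+C*Y).ravel(),z.ravel()]
    p=w2p(d,P).astype(np.float32).reshape(*PH.shape,2)
    return cv2.remap(d["im"],p[...,0],p[...,1],cv2.INTER_CUBIC)
E
python3 - <<'E'
from h import *
d=dict(np.load("w1.npz"))
L,R,T=bezel(d)
for l in (L,R,T): print(l, np.arctan2(l[1],l[0]))
def at(l,y): return l[2]+(y-l[3])*l[0]/l[1]
print("x at y=30,-5:",[(at(L,y),at(R,y)) for y in (30,-5)])
# index lines: bright column centroid in gaps
g=cv2.cvtColor(d["im"],cv2.COLOR_RGB2GRAY)
for v in (104,110,158,163,205,211):
    r=g[v,262:290].astype(float); w=np.clip(r-r.min()-30,0,None)
    if w.sum(): print(v,p2w(d,[(262+(w*np.arange(28)).sum()/w.sum(),v)],89).round(1))
E
```

```text
[ 3.2817863e-02 -9.9946135e-01  4.7869025e+02  1.5051459e+00] -1.5379726
[ 3.5654213e-02 -9.9936420e-01  5.4238763e+02  4.6633677e+00] -1.5351346
[9.9879414e-01 4.9094368e-02 5.0059570e+02 7.1564766e+01] 0.04911411
x at y=30,-5: [(np.float32(477.7546), np.float32(541.4837)), (np.float32(478.90384), np.float32(542.7324))]
104 [[508.5  64.9  89. ]]
110 [[508.9  60.   89. ]]
158 [[510.2  18.2  89. ]]
163 [[510.4  13.7  89. ]]
205 [[511.8 -26.   89. ]]
211 [[512.  -31.9  89. ]]
```

```bash
python3 - <<'E'
from h import *
d=dict(np.load("w1.npz"))
st=[cv2.copyMakeBorder(unwrap(d,(511,-6),.035,y),4,4,4,4,cv2.BORDER_CONSTANT,value=(255,0,0)) for y in (46,0,-46)]
o=np.vstack(st); o[:,4+181]=(255,0,0)
cv2.imwrite("pics/u1.png",cv2.resize(o,None,fx=1.2,fy=1.2)[...,::-1])
E
```

```text
(no output)
```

View pics/u1.png

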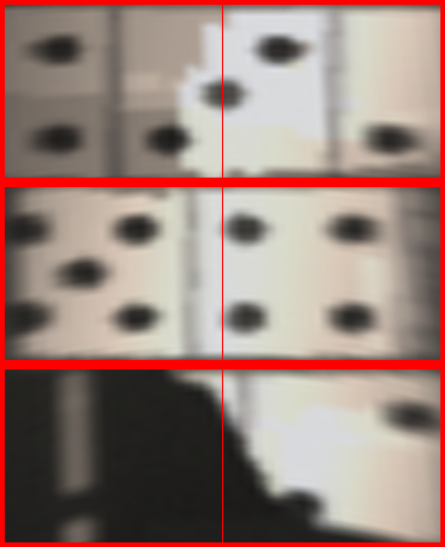

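The unwrapped strips show:
- **Left wheel:** 3 is already on top, with its centre pip at the index line and its separators symmetric to about 0.7°. I leave it alone.
- **Middle wheel:** 5 is at −38.6° and 4 at +20.9°, so its top must go about 13.5 mm to +x.
- **Right wheel:** 2 is apparently at about +36°, so its top must go about 12.5 mm to −x. I will check this later, because the gripper partly hides it.

I start with the middle wheel.

Emit:
move_arm(moves=[-0.021, 0.043, 0.1, 0.0094, 0, 0, 0.22, 0, 0, 0, 0.22, 0, 0, 0, 0.16, 0, 0, 0, 0.02, 0, 0, 0, 0, 0])

```text
t: 3.02
eef_pos: [504.5, -6.2, 106.6]
tcp_rot: [-3.142, -0.0, 1.605]
ft_force: [0.4, 0.3, -0.3]
opening: 0.006
grip_force: 0.0
```

```bash
python3 - <<'E'
from h import *
S=monitor.state(); print(S["t"],S["eef_pos"],S["tcp_rot"],S["ft_force"])
E
```

```text
3.025 [504.48688552  -6.16362705 106.64870399] [-3.14152713e+00 -1.14037534e-04  1.60526302e+00] [ 0.42386414  0.32357726 -0.25033029]
```

Emit:
move_arm(moves=[0, 0, 0.015, 0, 0, 0, 0.012, 0, 0, 0, 0, 0])

```text
t: 3.4
eef_pos: [504.3, -6.1, 102.8]
tcp_rot: [3.141, -0.0, 1.605]
ft_force: [0.1, -0.3, -0.0]
opening: 0.002
grip_force: 0.0
```

Emit:
move_arm(moves=[0, 0, 0.006, 0, 0, 0, 0, 0])

```text
t: 3.65
eef_pos: [504.2, -6.1, 101.7]
tcp_rot: [3.141, -0.0, 1.605]
ft_force: [0.9, 0.3, -0.2]
opening: 0.006
grip_force: 0.0
```

Emit:
move_arm(moves=[0, 0, 0.006, 0, 0, 0, 0, 0])

```text
t: 3.9
eef_pos: [504.2, -6.1, 100.7]
tcp_rot: [-3.142, -0.0, 1.605]
ft_force: [0.7, -0.1, -0.4]
opening: 0.003
grip_force: 0.0
```

Emit:
move_arm(moves=[0, 0, 0.006, 0, 0, 0, 0, 0])

```text
t: 4.15
eef_pos: [504.2, -6.1, 99.8]
tcp_rot: [-3.141, -0.0, 1.605]
ft_force: [-0.3, 0.1, -0.0]
opening: 0.005
grip_force: 0.0
```

Emit:
move_arm(moves=[0, 0, 0.006, 0, 0, 0, 0, 0])

```text
t: 4.4
eef_pos: [504.2, -6.1, 98.9]
tcp_rot: [-3.142, -0.0, 1.605]
ft_force: [1.0, 0.3, -0.2]
opening: 0.002
grip_force: 0.0
```

Emit:
move_arm(moves=[0, 0, 0.006, 0, 0, 0, 0, 0])

```text
t: 4.65
eef_pos: [504.3, -6.1, 98.2]
tcp_rot: [3.141, -0.0, 1.605]
ft_force: [0.5, 0.5, 2.7]
opening: 0.003
grip_force: 1.3
```

Emit:
move_arm(moves=[0, 0, 0.005, 0, 0, 0, 0, 0])

```text
t: 4.9
eef_pos: [504.3, -6.1, 97.6]
tcp_rot: [3.141, 0.0, 1.605]
ft_force: [-0.4, 0.7, 6.3]
opening: 0.002
grip_force: 3.2
```

Emit:
move_arm(moves=[0, 0, 0.003, 0, 0, 0.01, 0, 0, 0, 0.01, 0, 0, 0, 0.01, 0, 0])

```text
t: 5.4
eef_pos: [508.8, -6.0, 97.4]
tcp_rot: [3.141, 0.0, 1.605]
ft_force: [-3.0, 0.5, 10.4]
opening: 0.007
grip_force: 5.1
```

Emit:
move_arm(moves=[0, 0.012, 0, 0, 0, 0.012, 0, 0, 0, 0.012, 0, 0, 0, 0.012, 0, 0, 0, 0.012, 0, 0, 0, 0, 0, 0])

```text
t: 6.15
eef_pos: [518.3, -5.6, 97.4]
tcp_rot: [3.14, 0.0, 1.605]
ft_force: [0.4, 0.9, 8.3]
opening: 0.004
grip_force: 3.8
```

Emit:
move_arm(moves=[0, 0, -0.03, 0, 0, 0, -0.15, 0, -0.1, -0.02, -0.25, 0, -0.25, -0.02, -0.2, 0, 0, 0, 0, 0, 0, 0, 0, 0])

```text
t: 6.9
eef_pos: [513.0, -58.1, 190.8]
tcp_rot: [-3.141, -0.0, 1.604]
ft_force: [-0.2, 0.8, -0.9]
opening: 0.004
grip_force: 0.0
```

```bash
cat >> h.py <<'E'
def look(tag,c=(511,-6),yaw=.035,dzs=(0,0,0)):
    S=monitor.state(); ci=viewer.camera_info("wrist"); im=viewer.read_camera("wrist")
    d=dict(im=im,**ci); np.savez(tag+".npz",**d); print(S["t"],S["eef_pos"],S["tcp_rot"])
    st=[cv2.copyMakeBorder(unwrap(d,c,yaw,y,z),4,4,4,4,cv2.BORDER_CONSTANT,value=(255,0,0)) for y,z in zip((46,0,-46),dzs)]
    o=np.vstack(st); o[:,4+181]=(255,0,0); o=cv2.resize(o,None,fx=1.2,fy=1.2)
    im2=im.copy()[:, :350]; im2=cv2.resize(im2,None,fx=1,fy=1)
    H=max(o.shape[0],im2.shape[0]); f=lambda a:cv2.copyMakeBorder(a,0,H-a.shape[0],0,0,cv2.BORDER_CONSTANT)
    cv2.imwrite(f"pics/{tag}.png",np.hstack([f(o),f(im2)])[...,::-1]); return d
E
python3 - <<'E'
from h import *
d=look("l2",dzs=(0,-.6,0))
print(w2p(d,[[511,-6,89]]))
E
```

```text
6.9 [513.04624461 -58.06216746 190.8231637 ] [-3.14073363e+00 -4.61606458e-04  1.60404284e+00]
[[258.64773934 124.89393272]]
```

View pics/l2.png

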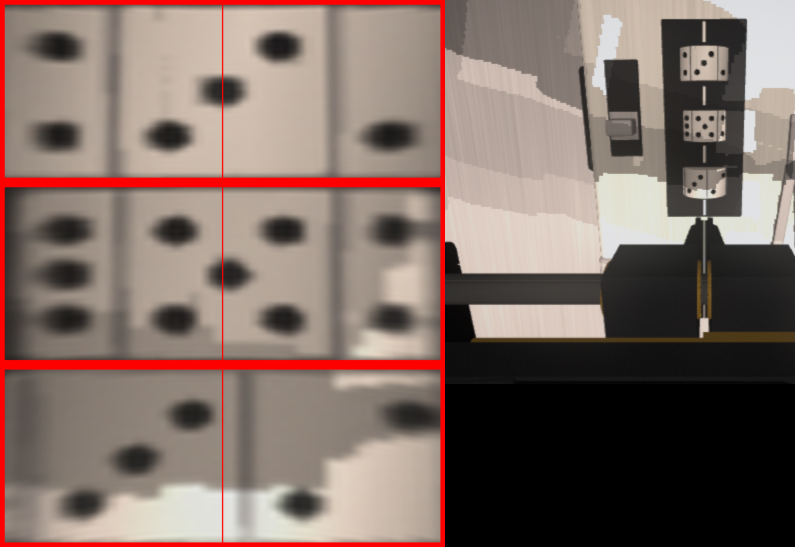

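Middle 5 now sits about +2° from square. Left 3 is still at +0.5°. On the right wheel 2 is confirmed at +36.4°, so its top must go 12.7 mm to −x. I go to the right wheel now.

Emit:
move_arm(moves=[0.041, 0.041, 0.1, 0, 0, 0, 0.2, 0, 0, 0, 0.2, 0, 0, 0, 0.08, 0, 0, 0, 0, 0])

```text
t: 7.58
eef_pos: [519.2, -51.4, 103.4]
tcp_rot: [-3.14, -0.001, 1.605]
ft_force: [1.6, -0.8, 0.4]
opening: 0.003
grip_force: 0.0
```

Emit:
move_arm(moves=[0, 0, 0.008, 0, 0, 0, 0, 0])

```text
t: 7.82
eef_pos: [519.8, -52.0, 103.9]
tcp_rot: [3.14, 0.0, 1.605]
ft_force: [-0.0, -0.1, -0.3]
opening: 0.003
grip_force: 0.0
```

Emit:
move_arm(moves=[0, 0, 0.007, 0, 0, 0, 0, 0])

```text
t: 8.07
eef_pos: [519.5, -52.0, 102.3]
tcp_rot: [3.141, 0.0, 1.605]
ft_force: [-0.1, 1.1, 0.9]
opening: 0.001
grip_force: 0.0
```

Emit:
move_arm(moves=[0, 0, 0.006, 0, 0, 0, 0, 0])

```text
t: 8.32
eef_pos: [519.4, -52.0, 101.2]
tcp_rot: [3.142, -0.0, 1.605]
ft_force: [0.5, -0.0, -0.2]
opening: 0.008
grip_force: 0.0
```

Emit:
move_arm(moves=[0, 0, 0.006, 0, 0, 0, 0, 0])

```text
t: 8.57
eef_pos: [519.5, -52.0, 100.4]
tcp_rot: [3.141, -0.0, 1.605]
ft_force: [-0.0, -0.9, 1.5]
opening: 0.008
grip_force: 0.9
```

Emit:
move_arm(moves=[0, 0, 0.005, 0, 0, 0, 0, 0])

```text
t: 8.82
eef_pos: [519.5, -52.0, 99.8]
tcp_rot: [3.141, 0.0, 1.605]
ft_force: [-1.4, 0.2, 5.3]
opening: 0.004
grip_force: 2.6
```

Emit:
move_arm(moves=[0, 0, 0.005, 0, 0, 0, 0, 0])

```text
t: 9.07
eef_pos: [519.9, -52.0, 99.3]
tcp_rot: [3.14, 0.0, 1.605]
ft_force: [0.0, 0.3, 7.2]
opening: 0.003
grip_force: 3.9
```

Emit:
move_arm(moves=[0, 0, 0.005, 0, 0, 0, 0, 0])

```text
t: 9.32
eef_pos: [520.3, -52.0, 98.9]
tcp_rot: [3.139, 0.0, 1.605]
ft_force: [0.0, 1.7, 10.1]
opening: 0.007
grip_force: 5.2
```

Emit:
move_arm(moves=[0, -0.012, 0, 0, 0, -0.012, 0, 0, 0, -0.012, 0, 0, 0, -0.012, 0, 0, 0, -0.012, 0, 0, 0, -0.012, 0, 0, 0, -0.008, 0, 0, 0, 0, 0, 0])

```text
t: 10.32
eef_pos: [508.6, -52.5, 99.1]
tcp_rot: [3.138, 0.001, 1.605]
ft_force: [0.3, 1.3, 11.0]
opening: 0.006
grip_force: 5.8
```

Emit:
move_arm(moves=[0, -0.012, 0, 0, 0, 0, 0, 0])

```text
t: 10.58
eef_pos: [506.5, -52.5, 99.0]
tcp_rot: [3.139, 0.0, 1.605]
ft_force: [-0.7, 0.6, 10.0]
opening: 0.003
grip_force: 5.3
```

Emit:
move_arm(moves=[0, 0, -0.03, 0, 0, 0, -0.15, 0, -0.05, 0.01, -0.25, 0, -0.05, 0.02, -0.2, 0, 0, 0, 0, 0, 0, 0, 0, 0])

```text
t: 11.32
eef_pos: [510.1, -67.1, 191.8]
tcp_rot: [-3.14, -0.0, 1.605]
ft_force: [0.3, 0.7, -0.2]
opening: 0.006
grip_force: 0.0
```

```bash
python3 - <<'E'
from h import *
d=look("l3",dzs=(0,-.6,1.5))
for y in (68,23,-23,-68):
    p=w2p(d,[[511-.035*y,-6+y,89]])[0]; g=cv2.cvtColor(d["im"],cv2.COLOR_RGB2GRAY)
    u,v=int(p[0]),int(round(p[1])); r=g[v-2:v+3,u-10:u+12].astype(float).mean(0); w=np.clip(r-np.median(r)-15,0,None)
    print(y,p.round(1),(u-10+(w*np.arange(22)).sum()/w.sum()).round(2))
E
```

```text
11.325 [510.10914642 -67.07346258 191.76337298] [-3.14048441e+00 -4.43412324e-04  1.60451403e+00]
68 [262.9  19.4] 263.1
23 [262.8  83.1] 262.95
-23 [262.7 142.3] 263.95
-68 [262.7 195.3] 262.96
```

View pics/l3.png

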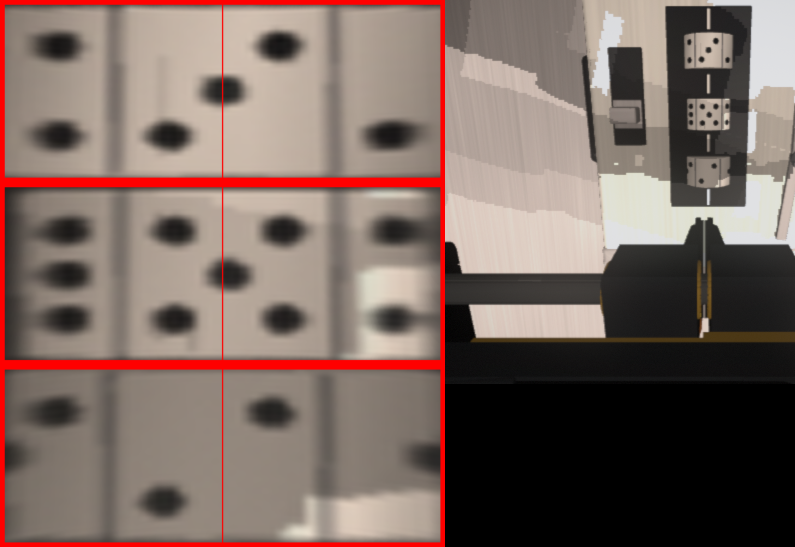

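All three codes now sit within about 2° of square: 3 at +0.2°, 5 at +1.7° and 2 at −1.8°, taken against the index lines. The catch at image (182,115) is still locked. I move to the right of the catch.

Emit:
move_arm(moves=[0.127, -0.203, 0, 0, 0.126, -0.204, 0, 0, 0, 0, 0.2, 0, 0, 0, 0.2, 0, 0, 0, 0.1, 0, 0, 0, 0, 0, 0, 0, 0, 0])

```text
t: 12.25
eef_pos: [448.3, -31.3, 117.7]
tcp_rot: [-3.141, -0.0, 1.605]
ft_force: [-0.2, 0.0, 0.9]
opening: 0.007
grip_force: 0.0
```

```bash
python3 - <<'E'
from h import *
S=monitor.state(); print(S["t"],S["eef_pos"],S["tcp_rot"],S["ft_force"])
y=.035; R=np.array([[np.cos(y),-np.sin(y)],[np.sin(y),np.cos(y)]])
print("case xy",R.T@(S["eef_pos"][:2]-[511,-6]))
im=viewer.read_camera("wrist"); cv2.imwrite("pics/w4.png",im[...,::-1])
E
```

```text
12.25 [448.33259881 -31.32114147 117.65888145] [-3.14129273e+00 -1.81539722e-04  1.60465872e+00] [-0.2392066   0.04661251  0.92530343]
case xy [-63.51508035 -23.1127226 ]
```

View pics/w4.png

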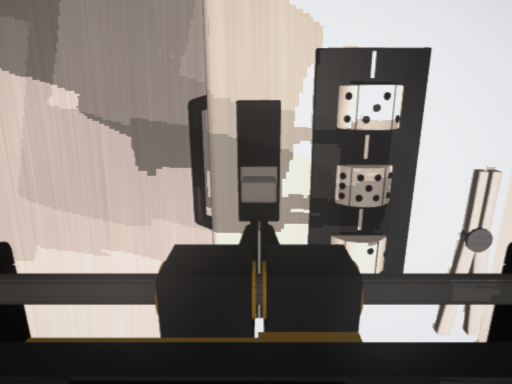

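The shut fingers line up with the catch, which sits at (259,185), and the track runs on to the left beyond it. I descend to z ≈ 96.

Emit:
move_arm(moves=[0, 0, 0.05, 0, 0, 0, 0.05, 0, 0, 0, 0.045, 0, 0, 0, 0, 0, 0, 0, 0, 0])

```text
t: 12.92
eef_pos: [448.4, -31.4, 95.8]
tcp_rot: [-3.142, -0.0, 1.605]
ft_force: [-0.1, -0.2, 0.5]
opening: 0.008
grip_force: 0.0
```

Emit:
move_arm(moves=[0.015, 0, 0, 0, 0.015, 0, 0, 0, 0, 0, 0, 0])

```text
t: 13.3
eef_pos: [448.2, -26.7, 95.9]
tcp_rot: [3.141, -0.0, 1.605]
ft_force: [0.8, 0.7, -0.4]
opening: 0.006
grip_force: 0.0
```

Emit:
move_arm(moves=[0.01, 0, 0, 0, 0.01, 0, 0, 0, 0, 0, 0, 0])

```text
t: 13.68
eef_pos: [448.2, -23.9, 95.9]
tcp_rot: [3.141, 0.0, 1.605]
ft_force: [-1.2, -2.6, 1.8]
opening: 0.006
grip_force: 1.3
```

Emit:
move_arm(moves=[0.013, 0, 0, 0, 0.013, 0, 0, 0, 0.013, 0, 0, 0, 0.013, 0, 0, 0, 0, 0, 0, 0])

```text
t: 14.3
eef_pos: [447.8, -15.9, 95.8]
tcp_rot: [3.142, -0.0, 1.605]
ft_force: [0.6, -1.3, 1.5]
opening: 0.004
grip_force: 1.1
```

Emit:
move_arm(moves=[0.013, 0, 0, 0, 0.013, 0, 0, 0, 0.013, 0, 0, 0, 0.013, 0, 0, 0, 0.013, 0, 0, 0, 0.013, 0, 0, 0, 0, 0, 0, 0])

```text
t: 15.18
eef_pos: [447.4, -4.2, 95.8]
tcp_rot: [3.142, -0.0, 1.605]
ft_force: [0.6, -1.4, 1.3]
opening: 0.001
grip_force: 1.1
```

Emit:
move_arm(moves=[0.01, 0, 0, 0, 0.01, 0, 0, 0, 0.008, 0, 0, 0, 0, 0, 0, 0])

```text
t: 15.68
eef_pos: [447.3, -0.4, 95.8]
tcp_rot: [3.142, 0.0, 1.605]
ft_force: [0.0, -7.1, 1.8]
opening: 0.004
grip_force: 3.5
```

Emit:
move_arm(moves=[0.006, 0, 0, 0, 0, 0, 0, 0])

```text
t: 15.92
eef_pos: [447.3, 0.1, 95.9]
tcp_rot: [3.141, 0.001, 1.605]
ft_force: [-0.1, -10.8, 0.9]
opening: 0.005
grip_force: 5.3
```

Emit:
move_arm(moves=[0.005, 0, 0, 0, 0, 0, 0, 0])

```text
t: 16.18
eef_pos: [447.3, 0.6, 95.9]
tcp_rot: [3.141, 0.001, 1.605]
ft_force: [-0.8, -13.9, 1.7]
opening: 0.007
grip_force: 6.9
```

The catch is against its stop, with the force rising to 14 N. I back off and take a look.

Emit:
move_arm(moves=[-0.03, 0, 0, 0, -0.05, 0, 0, 0, 0, 0, -0.2, 0, -0.1, 0.1, -0.25, 0, -0.2, 0.15, -0.2, 0, -0.15, 0.15, 0, 0, 0, 0, 0, 0, 0, 0, 0, 0])

```text
t: 17.18
eef_pos: [509.0, -75.6, 192.8]
tcp_rot: [-3.14, -0.001, 1.604]
ft_force: [0.5, 0.0, -0.0]
opening: 0.004
grip_force: 0.0
```

```bash
python3 - <<'E'
from h import *
d=look("l5",dzs=(0,-.6,1.5)); S=monitor.state(); print(S["ft_force"])
a=.035
for q in (0,25):
    for z,y in ((108,q-6),(108,q+6)):
        x=-64; print(q,z,w2p(d,[[511+np.cos(a)*x-np.sin(a)*y,-6+np.sin(a)*x+np.cos(a)*y,z]]).round(1))
E
```

```text
17.175 [509.01263981 -75.58885361 192.77090578] [-3.14009959e+00 -8.05390557e-04  1.60441298e+00]
[-0.79660503 -0.55465589  0.71696451]
0 108 [[178.6 111.6]]
0 108 [[177.6  94.8]]
25 108 [[176.3  76.1]]
25 108 [[175.2  58.4]]
```

View pics/l5.png

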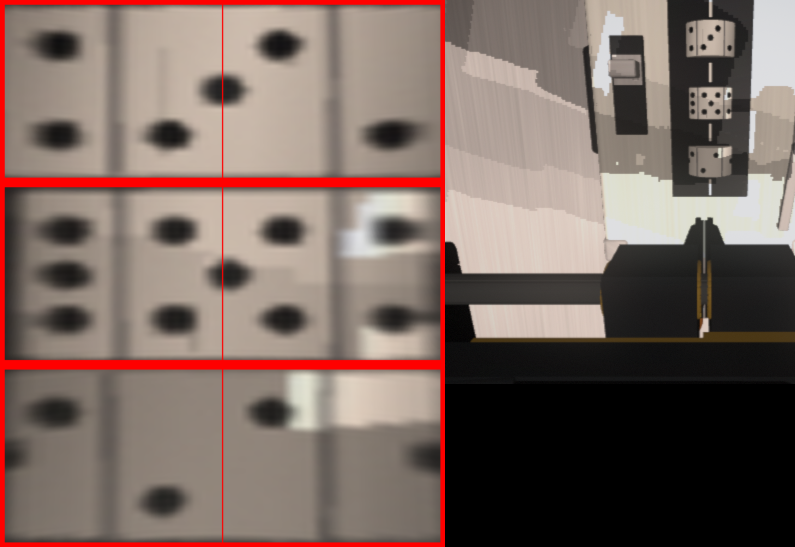

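The catch's top face lies at rows 59–77, which matches 25 mm (fully open). The code 3-5-2 still shows, and the hand is clear of everything. I hand the job in.

```bash
python3 -c "
from cell import order
print(order.job_done())"
```

```text
the job is handed in; nothing more can be done
None
```

The case is unlocked and the job handed in at about 17 s: 3-5-2 is on top (each within about 2° of square), the catch was then slid fully to its open stop with a peak of about 14 N, and the hand is clear; the left wheel already showed 3, so I left it alone.

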